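# Bleed the watch leak tester

### The job

Let the air out of the watch leak tester: with the fingers, unscrew the tiny knurled lock nut on its bleed valve anticlockwise all the way up, in several turns, then press the freed pin that sticks out of the nut gently down as far as it goes, hold it down for a good second and let it spring back. Leave the nut undone, press on the pin only lightly, never hard, and do not disturb the things lying about.

Things in the scene. Friction and masses are not known exactly. Their poses are not given: they have to be found in the camera images.
- port (a point): Centre of the top face of the small square aluminium block (34 x 34 mm, 12 mm high), 62 mm above the table, at the -y end of the grey leak tester (fixed; base 150 mm in x, 250 in y, 50 high). Its frame is the tester's, z up; +y points along the base to the glass chamber (96 mm wide, 63 mm tall on the base, axis 140 mm away). The bleed valve stands upright in this block.
- nut_nominal (a point): Where the centre of the lock nut would be, screwed home, 34.5 mm above port. The valve's seat is not exact and its error is not measured: the real valve stands up to 2 mm off in x and y and 4 mm in z, so find it by feel. The nut is brass, round, knurled, 12 mm across and 9 mm high, on a brass stem 8 mm thick that reaches up to it from the block.
- tip_nominal (a point): Where the flat top of the valve pin would be, 50 mm above port; off by the same unmeasured amounts as the nut. The steel pin comes up through the nut and ends in a button 7 mm wide and 4 mm high; its neck is 4.4 mm thick. Its height does not change as the nut is turned.
- nut (a joint): Turn of the lock nut, rad: 0 screwed home, grows anticlockwise seen from above, 4.2 at its upper stop (it cannot come off). Climbs 1.3 mm per rad, 5.5 mm in all; the button then still stands 5.5 mm above it. Starts between 0 and 0.4. Drag about 0.04 N m; it stays where it is left. The pin can go down only as far as the nut has climbed: screwed home it blocks the pin.
- pin (a joint): How far the pin is pressed down, m: 0 sprung up, 0.005 at its hard stop. A spring resists with 2 N at the start and 8 N fully down; the undone nut moves down with the pin. Against its stop, or blocked by the nut, it hardly gives. A delicate valve: never bear on its button with more than about 12 N.
- cushion: round rubber casing cushion, 80 mm wide, 22 mm high. A bystander: origin at the centre of its underside.
- dish: shallow glass dish, 70 mm wide, 25 mm high. A bystander: origin at the centre of its underside.
- holder: black movement holder, 60 mm wide, 28 mm high. A bystander: origin at the centre of its underside.
- blower: rubber hand blower standing upright, 58 mm wide, 85 mm high. A bystander: origin at the centre of its underside.
- driver: small screwdriver lying on the table, 140 mm long. A bystander: origin at the centre of its underside.
- tweezers: steel tweezers lying on the table, 120 mm long. A bystander: origin at the centre of its underside.
- case_a: steel watch case, 38 mm wide, 10 mm high, lying in the parts tray. A bystander: origin at the centre of its underside.
- case_b: second steel watch case, like the first. A bystander: origin at the centre of its underside.

How it is judged (in metres and radians):
On the way, in this order (a step that is already met when the one before it is completed fails the run):
1. the lock nut is unscrewed to its upper stop (turned past 3.8 of 4.2 rad) (value of joint nut above 3.8 rad), for 0.1 s.
2. the freed pin is held down by its button (more than 4 of its 5 mm) for 0.8 s (value of joint pin above 0.004 m and contact force between anything else and pin_c1 above 0.5 N), for 0.8 s.
At the end, for the whole second after the job is handed in: The lock nut is left undone (turned past 3.4 rad of its 4.2) and the pin has sprung back up (less than 1 mm down) (value of joint nut above 3.4 rad and value of joint pin below 0.001 m); the robot touches nothing.
It fails at once if pressing the pin with more than 15 N (contact force between anything else and pin_c1 above 15 N).
It fails at once if a bystander pushed more than 20 mm (distance of any of cushion, dish, holder, blower, driver, tweezers, case_a, case_b from where it was at the start of the episode above 0.02 m).
It also fails if it takes over 64 s, if anything falls off the work surface, if the arm or the gripper's body presses on something with over 40 N, if the wrist force passes 120 N, or if a joint passes its speed limit or range.

### The arm

A 6-joint arm with a two-finger parallel gripper is mounted at the origin on the work surface. World frame = base frame: x ahead of the robot, y to its left, z up, the work surface at z = 0. Lengths are in m, angles in degrees, forces in N, time in s.
With the tool pointing down it reaches from about 0.3 to 0.75 m from the base axis. Payload 8.5 kg.
Tool frame: the origin (TCP) lies between the finger pads; the fingertips stand 8 mm ahead of it and the grasp point (between the pads) lies 11 mm behind it; y points along the fingers, z is the direction in which the jaws open and shut, and the axes are right-handed (so a half turn about y gives the same grasp; the last joint's range is limited). The gripper opens to 85 mm and grips with 20 to 120 N. Pads are 22 mm wide; open, the fingers measure 114 mm over their backs; the gripper's body (76 mm by 85 mm) begins 54 mm behind the grasp point. The pads swing forward as they close: fully open they stand 13 mm farther back than shut.
Start: joints at [54.758, 21.807, 74.336, -0, 83.858, -12.336], TCP at [0.214, 0.507, 0.201] pointing down, gripper open.
Joint ranges: [-178.18, 178.18], [-50.72, 133.34], [12.68, 142.11], [-81.47, 261.47], [9.98, 163.14], [-165.26, 165.26]. Speed limits (degrees/s): [136.94, 136.94, 180, 180, 180, 180].

### API

Orientations are given as a 3x3 rotation matrix whose columns are the frame's x, y, z axes.
In Python, from rig import env, get_image gives the robot as it stands.
- The arm moves only by the tool move_arm, never from a script. Its argument "targets" is one flat list of numbers, 6 for each row, row after row: the shift along the tool's x, y, z in mm, then the turn, a rotation vector about the tool's x, y, z in rad. A call has exactly 5 rows; each row shifts and turns the commanded pose from where the row before left it, along the tool's axes as they then stand; what a row does not reach is not made up. A row lasts 1/8 s, in which the tool goes at most 62.5 mm and 10.7 degrees, less where a joint would pass 70% of its speed; a pose out of reach is approached as far as the arm can. A call is refused whole if a number of a shift passes 62.5 or a number of a turn 0.188, either way. A call with a gripper value outside its range is refused whole. "hand" is the opening, from -1 (shut) to 1 (fully open), so that 0 is half open, set as the call begins (left out, the last holds). The fingers move at their own pace and stop on an object; "squeeze" is the grip in N (left out, the last holds). Time passes only in rows, so rows that do not move let the fingers close, or fill a call up. It gives the time, the measured TCP pose, the force and the opening at its end, in the units of the state.
- env.observe(): the state, without advancing time (a new reading comes with each control period).
- get_image(name): name is "side" or "top"; returns a dict with "pixels" (420x560x3 uint8, red, green, blue), "z_map" (420x560 float32, m along the optical axis (not along the pixel's ray), 0 where there is no reading), "intrinsics" (3x3 intrinsics, pixels), "k1" (the pictures are not rectified: a ray, as slopes to the right and down, at radius r is drawn at 1 + k1 r^2 times it, then the intrinsics apply), "R" (3x3) and "t" (3): a world point X has camera coordinates R X + t. Camera axes: x right, y down, z forward; pixel columns grow to the right and rows downward; lengths in m; the calibration is good to about 2 mm. A picture is of the moment at which its call begins.
- env.close_job(): hands the job in, once; it reports no verdict.
The state is a dict: "time_s": time; "q": joint angles; "qvel": joint speeds; "joint_efforts": joint torques, N m; "position": TCP position; "tool_rot": TCP orientation; "ft_force": force on the tool from outside, world axes, zero at the start; "wrist_torque": the same for the moment, N m; "grip_width": finger opening in m.
Only numpy, scipy, OpenCV 4.12 (cv2) and the standard library are available. Lean on these libraries where they do the work, as an engineer would, in place of code of your own. Each camera call takes 0.05 s, during which the arm holds its last target.

## Working session

There is one attempt and no reset: what is moved stays moved. The work goes in short steps, Python scripts to look and compute and a tool call to move; the robot and the scene stay as the last step left them, time stands still between calls to the robot, and variables do not carry over. Pictures are saved under pics/ and viewed, and the job is handed in when it is done.

Besides the shell and the picture viewer there is one more tool, called after "Call:" in YAML: its name, and indented under it one key for each argument. move_arm: Moves the arm, as the interface text tells. Its arguments: {"type":"object","properties":{"targets":{"type":"array"},"hand":{"type":"number"},"squeeze":{"type":"number"}},"required":["targets"]}

```bash
ls; mkdir -p pics
python3 - <<'E'
from rig import env,get_image
import cv2,numpy as np
o=env.observe();print(o)
for n in("top","side"):
    d=get_image(n);cv2.imwrite(f"pics/{n}0.png",d["pixels"][:,:,::-1]);np.savez(f"{n}0.npz",**d)
    print(n,d["intrinsics"],d["k1"],d["R"],d["t"])
E
```

```text
pics
{'time_s': 0.0, 'q': array([ 5.47580615e+01,  2.18412650e+01,  7.43857654e+01, -1.63174054e-04,
        8.38572386e+01, -1.23343726e+01]), 'qvel': array([-0.04502546,  0.04467441, -0.07352933,  0.06225773, -0.00280642,
       -0.08228204]), 'joint_efforts': array([ 2.49130435e-04, -4.48449111e+01, -2.31273258e+01, -2.32157463e-04,
        4.90624530e-03,  1.11353793e-05]), 'position': array([0.21387498, 0.50634387, 0.20000328]), 'tool_rot': array([[ 9.21134002e-01, -8.46365985e-04,  3.89244697e-01],
       [-3.89245493e-01, -1.20284489e-03,  9.21133269e-01],
       [-3.11414870e-04, -9.99998918e-01, -1.43742548e-03]]), 'ft_force': array([ 0.16933895, -1.16439044, -0.03468563]), 'wrist_torque': array([ 0.02535862,  0.01554826, -0.04012484]), 'grip_width': 0.08561432543771759}
top [[543.55063082   0.         286.49205781]
 [  0.         543.55063082 200.8656011 ]
 [  0.           0.           1.        ]] -0.07796519879185757 [[-0.01425198 -0.99989727  0.00152379]
 [-0.99668792  0.01408418 -0.08009255]
 [ 0.08006286 -0.00266022 -0.99678627]] [0.04559074 0.59330237 1.2372788 ]
side [[499.50149417   0.         283.38622   ]
 [  0.         499.50149417 215.8726829 ]
 [  0.           0.           1.        ]] 0.013550456538477716 [[ 8.83014418e-01 -4.69345860e-01  2.38027779e-05]
 [-3.44785135e-01 -6.48703698e-01 -6.78459080e-01]
 [ 3.18447401e-01  5.99080943e-01 -7.34638194e-01]] [-0.48105835  0.30577585  1.22758739]
```

View pics/top0.png

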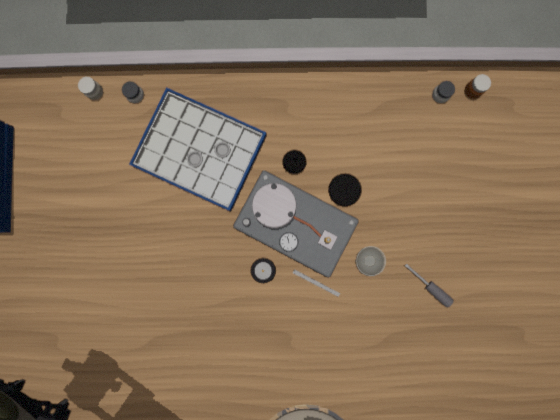

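View pics/side0.png

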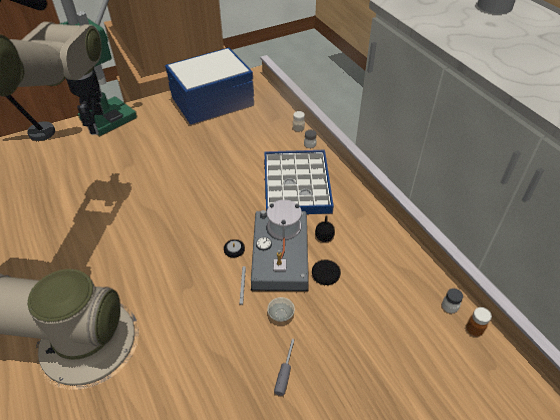

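```bash
cat > h.py <<'E'
import numpy as np,cv2
def load(n):return dict(np.load(n))
def pix2world(d,u,v,z=None,depth=None):
    K=d["intrinsics"];x=(u-K[0,2])/K[0,0];y=(v-K[1,2])/K[1,1];k=float(d["k1"])
    r=np.hypot(x,y);s=r
    for _ in range(20): s=r/(1+k*s*s)
    f=s/r if r>0 else 1
    ray=d["R"].T@np.array([x*f,y*f,1]);C=-d["R"].T@d["t"]
    lam=depth if depth is not None else (z-C[2])/ray[2]
    return C+lam*ray
def w2p(d,X):
    c=d["R"]@np.array(X)+d["t"];x,y=c[0]/c[2],c[1]/c[2];f=1+float(d["k1"])*(x*x+y*y)
    K=d["intrinsics"];return np.array([K[0,0]*x*f+K[0,2],K[1,1]*y*f+K[1,2]])
def crop(d,u,v,w,h,s,fn):
    im=d["pixels"][v:v+h,u:u+w,::-1];cv2.imwrite(fn,cv2.resize(im,None,fx=s,fy=s,interpolation=cv2.INTER_CUBIC))
E
python3 - <<'E'
from h import *
t=load("top0.npz");s=load("side0.npz")
crop(t,225,160,150,125,5,"pics/tc.png");crop(s,240,190,80,110,5,"pics/sc.png")
E
```

```text
(no output)
```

View pics/tc.png

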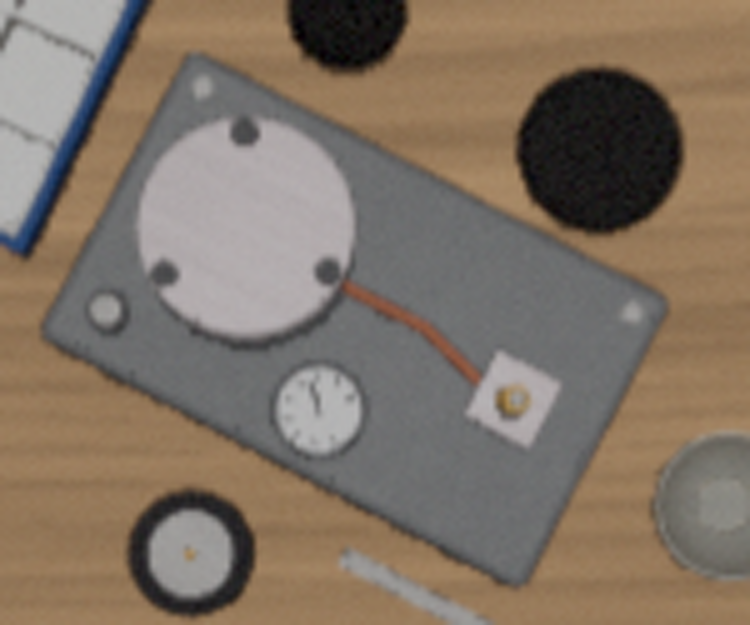

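View pics/sc.png

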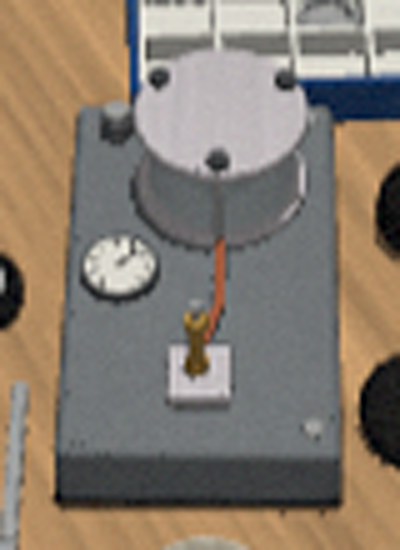

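Run:
```python
from h import *
t=load("top0.npz");s=load("side0.npz")
f=lambda p,o:((p[0]+.5)/5-.5+o[0],(p[1]+.5)/5-.5+o[1])
T=[pix2world(t,*f(p,(225,160)),z=.062) for p in [(499,350),(561,380),(529,450),(467,416)]]
print("top block",np.mean(T,0),np.array(T))
S=[pix2world(s,*f(p,(240,190)),z=.062) for p in [(168,345),(229,345),(232,397),(170,400)]]
print("side block",np.mean(S,0))
c=np.mean(T,0)
ch=pix2world(t,*f((246,227),(225,160)),z=.113);print("chamber top",ch)
ch2=pix2world(s,*f((220,114),(240,190)),z=.113);print("chamber side",ch2)
d=ch-c;print(np.linalg.norm(d[:2]),np.degrees(np.arctan2(d[1],d[0]))-90)
print("pin top img z=.112",pix2world(t,*f((517,398),(225,160)),z=.112))
print("pin side img z=.112",pix2world(s,*f((195,303),(240,190)),z=.112))
for n,d in(("t",t),("s",s)):
  print(n,w2p(d,c),w2p(d,c+[0,0,.0345]),w2p(d,c+[0,0,.05]))
crop(t,312,225,32,30,20,"pics/tc2.png");crop(s,268,240,25,35,16,"pics/sc2.png")
```

```text
top block [ 0.50299755 -0.05307983  0.062     ] [[ 0.52500882 -0.04677237  0.062     ]
 [ 0.51116181 -0.0743205   0.062     ]
 [ 0.48011371 -0.05934802  0.062     ]
 [ 0.49570586 -0.03187841  0.062     ]]
side block [ 0.50396214 -0.05538473  0.062     ]
chamber top [0.57817494 0.0648683  0.113     ]
chamber side [0.57773638 0.06074351 0.113     ]
0.139869224875981 -32.51248894945774
pin top img z=.112 [ 0.50298051 -0.05053171  0.112     ]
pin side img z=.112 [ 0.50474788 -0.04927105  0.112     ]
t [327.40257536 239.39386633] [328.61649698 239.24422531] [329.18516146 239.17411372]
s [278.81534777 263.4183464 ] [278.72569677 255.25531391] [278.68424804 251.48239809]
```

View pics/tc2.png

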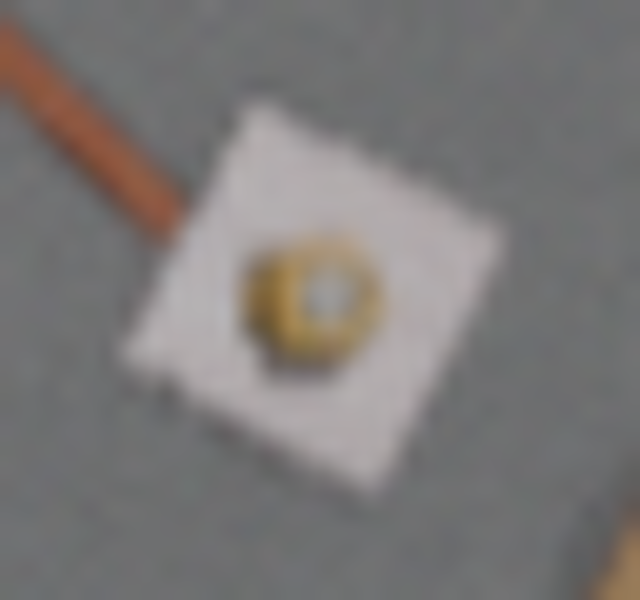

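View pics/sc2.png

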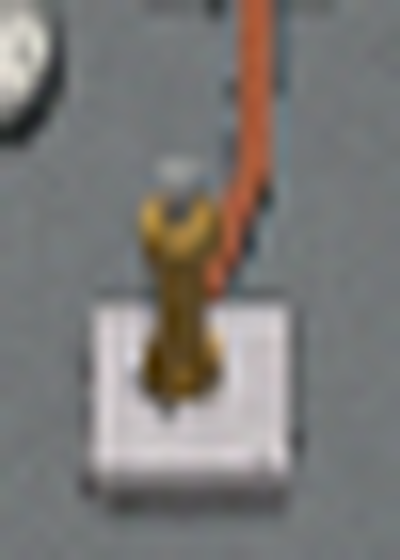

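Run:
```python
from h import *
from scipy.optimize import least_squares as L
t=load("top0.npz");s=load("side0.npz")
r=L(lambda X:np.r_[w2p(t,X)-[327.9,239.1],w2p(s,X)-[278.9,250.0]],[.5,-.05,.11]);print(r.x,r.fun)
# joint estimation with block
def f(p):
    P=np.r_[p[:2],.062];X=P+[0,0,.05]+p[2:5]
    return np.r_[w2p(t,P)-[327.3,239.35],w2p(s,P)+p[5:7]-[279.2,263.5],w2p(t,X)-[327.9,239.1],w2p(s,X)+p[5:7]-[278.9,250.],p[2:5]*100,p[5:7]*.3]
r=L(f,[.5,-.05,0,0,0,0,0]);print(r.x*1e3)
from rig import env
o=env.observe();R=o["tool_rot"];print(R,R.T@(np.array([.5035,-.0515,.2])-o["position"])*1000)
```

```text
[ 0.50384736 -0.0504334   0.1144886 ] [ 0.13646057 -0.31588857 -0.40843556  0.03105731]
[ 5.02947917e+02 -5.28155363e+01  4.40936807e-01  2.60241016e+00
  2.37101678e+00  5.05082465e+02  3.79406533e+01]
[[ 9.21151633e-01 -7.17047167e-04  3.89203231e-01]
 [-3.89203813e-01 -1.06291435e-03  9.21151053e-01]
 [-2.46819051e-04 -9.99999178e-01 -1.25818279e-03]] [ 4.83894227e+02  4.74460978e-01 -4.01178154e+02]
```

Call:
move_arm:
  targets: [30, 0, -25, 0, 0, 0, 45, 0, -37, 0, 0, 0, 45, 0, -37, 0, 0, 0, 45, 0, -37, 0, 0, 0, 45, 0, -37, 0, 0, 0]
  hand: -0.2
  squeeze: 20

```text
time_s: 0.72
position: [0.3406, 0.2638, 0.2005]
tool_rot: [[0.921, -0.0, 0.389], [-0.389, -0.0, 0.921], [-0.0, -1.0, -0.0]]
ft_force: [1.2, 0.4, 0.0]
grip_width: 0.0341
```

Call:
move_arm:
  targets: [45, 0, -37, 0, 0, 0, 45, 0, -37, 0, 0, 0, 45, 0, -37, 0, 0, 0, 45, 0, -37, 0, 0, 0, 45, 0, -37, 0, 0, 0]

```text
time_s: 1.35
position: [0.4759, 0.0057, 0.2005]
tool_rot: [[0.921, -0.0, 0.389], [-0.389, 0.0, 0.921], [-0.0, -1.0, 0.0]]
ft_force: [0.1, 0.2, -0.3]
grip_width: 0.0341
```

Call:
move_arm:
  targets: [35, 0, -30, 0, 0, 0, 13.4, 0, -12.5, 0, 0, 0, 0, 0, 0, 0, 0.18, 0, 0, 0, 0, 0, 0.18, 0, 0, 0, 0, 0, 0.18, 0]

```text
time_s: 1.98
position: [0.503, -0.0496, 0.2005]
tool_rot: [[0.586, -0.001, 0.81], [-0.81, 0.0, 0.586], [-0.001, -1.0, -0.0]]
ft_force: [0.6, -0.8, 0.7]
grip_width: 0.0342
```

Call:
move_arm:
  targets: [0, 10, 0, 0, 0.18, 0, 0, 20, 0, 0, 0.18, 0, 0, 20, 0, 0, 0.18, 0, 0, 20, 0, 0, 0.18, 0, 0, 20, 0, 0, 0.18, 0]

```text
time_s: 2.6
position: [0.503, -0.0495, 0.11]
tool_rot: [[-0.271, -0.0, 0.963], [-0.963, 0.0, -0.271], [-0.0, -1.0, -0.001]]
ft_force: [0.1, -0.3, -0.6]
grip_width: 0.0343
```

Call:
move_arm:
  targets: [0, 12, 0, 0, 0.13, 0, 0, 10, 0, 0, 0, 0, 0, 0, 0, 0, 0, 0, 0, 0, 0, 0, 0, 0, 0, 0, 0, 0, 0, 0]

```text
time_s: 3.22
position: [0.5037, -0.0505, 0.0891]
tool_rot: [[-0.388, 0.001, 0.922], [-0.922, -0.0, -0.388], [-0.0, -1.0, 0.001]]
ft_force: [0.3, 0.5, -0.4]
grip_width: 0.0343
```

Run:
```python
from rig import env,get_image
from h import *
o=env.observe();print(o["q"],o["position"],o["ft_force"],o["tool_rot"])
for n in("top","side"):
    d=get_image(n);np.savez(f"{n}1.npz",**d)
crop(load("side1.npz"),230,180,110,110,5,"pics/s1.png")
```

```text
[-1.91438077e+01  2.40733613e+01  9.12541372e+01  2.50330893e-03
  6.46162499e+01  3.66913464e+00] [ 0.50369385 -0.05046069  0.08911659] [ 0.33877848  0.53439403 -0.38401422] [[-3.87741011e-01  9.40427317e-04  9.21767880e-01]
 [-9.21768354e-01 -2.84674011e-04 -3.87740920e-01]
 [-1.02238794e-04 -9.99999517e-01  9.77235929e-04]]
```

View pics/s1.png

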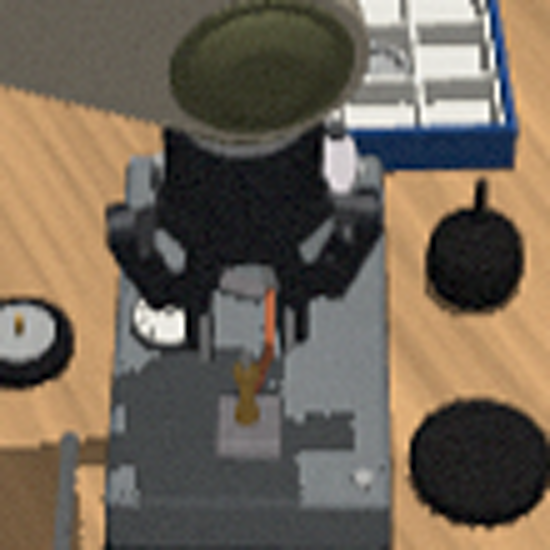

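Run:
```python
from rig import env
from h import *
o=env.observe();s=load("side1.npz");t=load("top1.npz")
p=o["position"];R=o["tool_rot"]
im=s["pixels"].copy()
for a in(-.017,.017):
  for y in (-.03,-.011,.0,.008):
    q=w2p(s,p+R@[0,y,a]);print(a,y,q,(q-[230,180])*5)
print(p+0, o["grip_width"])
crop(t,270,180,100,90,6,"pics/t1.png")
```

```text
-0.017 -0.03 [271.71930064 249.45810478] [208.5965032  347.29052389]
-0.017 -0.011 [271.8502519 254.1108914] [209.25125949 370.55445702]
-0.017 0.0 [271.92476182 256.75874945] [209.62380908 383.79374726]
-0.017 0.008 [271.97836338 258.66379857] [209.89181688 393.31899283]
0.017 -0.03 [285.04341435 248.51688707] [275.21707177 342.58443533]
0.017 -0.011 [285.02968135 253.17237007] [275.14840675 365.86185037]
0.017 0.0 [285.02186766 255.82183353] [275.10933828 379.10916765]
0.017 0.008 [285.01624669 257.72806951] [275.08123343 388.64034754]
[ 0.50357267 -0.05049133  0.08894206] 0.0336971357352811
```

View pics/t1.png

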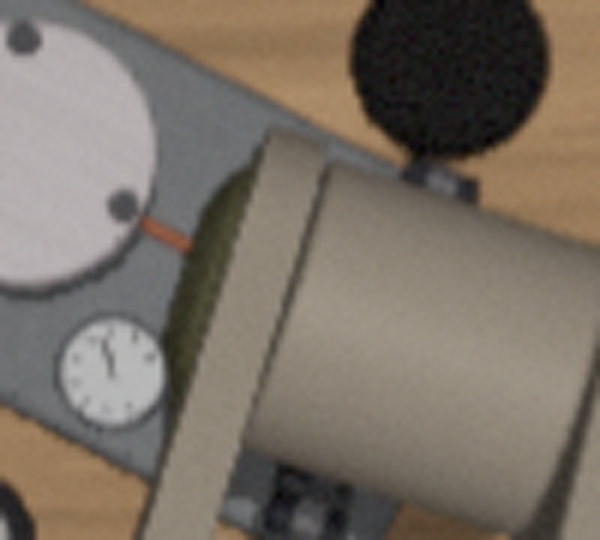

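Run:
```python
from h import *
s=load("side1.npz")
s["pixels"]=np.clip(s["pixels"].astype(float)*2.2,0,255).astype(np.uint8)
crop(s,258,228,40,45,14,"pics/s1b.png")
z=s["z_map"]
np.set_printoptions(linewidth=250)
print((z[232:262:2,266:294:1]*1000).astype(int))
```

```text
[[1400 1229 1214 1210 1193 1195 1196 1196 1196 1205 1207 1210 1203 1202 1212 1211 1209 1208 1199 1196 1198 1204 1199 1197 1239 1236 1231 1231]
 [1236 1235 1212 1199 1199 1199 1201 1197 1205 1383 1386 1380 1381 1376 1381 1379 1379 1365 1365    0 1204 1207 1208 1201 1220 1232 1230 1228]
 [1225 1226 1210 1206 1200 1208 1206 1204 1386 1383 1379 1381 1376 1370 1383 1383 1375 1374 1372 1377 1209 1208 1212 1223 1217 1225 1227 1226]
 [1220 1219 1219 1212 1218 1215 1222 1388 1379 1384 1382 1383 1381 1375 1381 1378    0 1373 1372 1371 1240 1224 1227 1226 1226 1225 1235 1238]
 [1230 1221 1224 1219 1222 1222 1376 1376 1381 1374 1380 1379 1379 1376 1382 1380 1379 1366 1368 1376 1240 1230 1230 1231 1228 1227 1377 1376]
 [1366 1229 1229 1231 1233 1234 1234 1371 1375 1372 1378 1372 1374 1371 1373 1372 1376 1365 1361 1380 1235 1233 1237 1245 1244 1247 1372 1371]
 [1363 1244 1242 1241 1237 1244 1240 1369 1373 1368 1369 1364 1365 1369 1366 1371 1370 1359 1356 1371 1243 1245 1247 1252 1251 1248 1367 1367]
 [1357 1244 1241 1249 1241 1248 1244 1364 1368 1366 1367 1362 1361 1368 1361 1368 1364 1352 1353 13
[... 345 characters left out ...]
3 1353 1352 1353 1351 1354 1348 1349 1349 1281 1275 1278 1280 1283 1340 1340 1347 1352 1351 1350 1347 1345 1350 1353 1351 1347]
 [1346 1342 1343 1348 1347 1346 1344 1347 1347 1345 1347 1280 1275 1273 1276 1282 1332 1343 1348 1339 1347 1349 1348 1347 1347 1346 1342 1348]
 [1341 1339 1336 1345 1347 1346 1341 1342 1340 1336 1342 1337 1284 1280 1281 1333 1333 1342 1344 1343 1333 1339 1342 1339 1339 1336 1344 1338]
 [1339 1335 1335 1335 1331 1335 1335 1335 1341 1333 1337 1339 1291 1287 1292 1330 1339 1344 1335 1341 1335 1336 1335 1340 1337 1340 1336 1338]
 [1329 1331 1334 1329 1332 1330 1332 1334 1319 1318 1315 1306 1301 1293 1293 1310 1316 1316 1317 1317 1336 1336 1336 1332 1327 1329    0 1334]]
```

View pics/s1b.png

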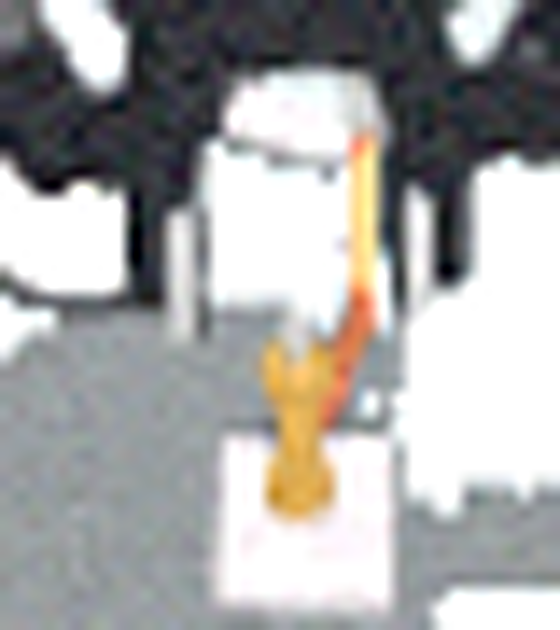

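Run:
```python
from h import *
s=load("side1.npz")
for n,u,v,d in(("f1",270.9,250.5,1.255),("f2",287.8,250,1.26),("pin",279,250.3,1.27),("nut",279.3,254,1.277)):print(n,pix2world(s,u,v,depth=d))
```

```text
f1 [ 0.48124373 -0.05271327  0.12830628]
f2 [ 0.52068134 -0.06907347  0.12525405]
pin [ 0.50368979 -0.05356142  0.11692623]
nut [ 0.50311494 -0.0561469   0.10504014]
```

Run:
```python
from rig import env,get_image
from h import *
d=get_image("side");np.savez("side2.npz",**d);o=env.observe();print(o["position"],o["q"],o["time_s"])
z=d["z_map"]
P=[]
K=d["intrinsics"]
for v in range(225,275):
  for u in range(255,305):
    if z[v,u]>0: P.append(np.r_[pix2world(d,u,v,depth=z[v,u]),u,v])
P=np.array(P)
R=o["tool_rot"];L=(P[:,:3]-o["position"])@R*1000
m=(abs(L[:,0])<16)&(abs(L[:,2])<40)&(P[:,2]>.075)
for l,p in sorted(zip(L[m].round().tolist(),P[m].tolist()),key=lambda a:-a[0][1])[:70]:print(l,np.round(p,3)[2:])
b=P[(P[:,3]==281)&(P[:,4]==267)];print(b)
```

```text
[ 0.50356889 -0.05052783  0.08887713] [-1.91545844e+01  2.40929754e+01  9.12690191e+01 -9.52058849e-05
  6.46094929e+01  3.69336550e+00] 3.375
[5.0, 14.0, -2.0] [7.50e-02 2.78e+02 2.61e+02]
[1.0, 11.0, 4.0] [7.80e-02 2.80e+02 2.59e+02]
[4.0, 11.0, -2.0] [7.80e-02 2.78e+02 2.60e+02]
[4.0, 11.0, 4.0] [7.8e-02 2.8e+02 2.6e+02]
[2.0, 9.0, 1.0] [8.00e-02 2.79e+02 2.59e+02]
[6.0, 8.0, 1.0] [8.10e-02 2.79e+02 2.60e+02]
[3.0, 4.0, 1.0] [8.50e-02 2.79e+02 2.58e+02]
[6.0, 4.0, -2.0] [8.50e-02 2.78e+02 2.59e+02]
[3.0, 3.0, 4.0] [8.60e-02 2.80e+02 2.58e+02]
[5.0, 0.0, -2.0] [8.90e-02 2.78e+02 2.58e+02]
[4.0, -2.0, -2.0] [9.10e-02 2.78e+02 2.57e+02]
[4.0, -2.0, 4.0] [9.10e-02 2.80e+02 2.57e+02]
[4.0, -3.0, 1.0] [9.20e-02 2.79e+02 2.57e+02]
[4.0, -7.0, -2.0] [9.60e-02 2.78e+02 2.56e+02]
[5.0, -8.0, 4.0] [9.70e-02 2.80e+02 2.56e+02]
[4.0, -10.0, -4.0] [9.90e-02 2.77e+02 2.55e+02]
[4.0, -10.0, 6.0] [9.90e-02 2.81e+02 2.55e+02]
[7.0, -10.0, 1.0] [9.90e-02 2.79e+02 2.56e+02]
[4.0, -11.0, 1.0] [1.00e-01 2.79e+02 2.55e+02]
[4.0, -11.0, 4.0] [1.00e-01 2.80e+02 2.55e+02]
[1.0, -14.0, 4.0] [1.03e-01 2.80e+
[... 1767 characters left out ...]
[1.32e-01 2.67e+02 2.48e+02]
[5.0, -43.0, -24.0] [1.32e-01 2.69e+02 2.48e+02]
[9.0, -43.0, 21.0] [1.32e-01 2.87e+02 2.48e+02]
[8.0, -43.0, -19.0] [1.31e-01 2.71e+02 2.49e+02]
[9.0, -43.0, -17.0] [1.32e-01 2.72e+02 2.49e+02]
[12.0, -43.0, -22.0] [1.32e-01 2.70e+02 2.50e+02]
[7.0, -44.0, 21.0] [1.33e-01 2.87e+02 2.47e+02]
[7.0, -45.0, -27.0] [1.34e-01 2.68e+02 2.48e+02]
[5.0, -46.0, 26.0] [1.35e-01 2.89e+02 2.46e+02]
[9.0, -46.0, 26.0] [1.35e-01 2.89e+02 2.47e+02]
[11.0, -46.0, 18.0] [1.35e-01 2.86e+02 2.48e+02]
[12.0, -46.0, 23.0] [1.35e-01 2.88e+02 2.48e+02]
[11.0, -46.0, -22.0] [1.35e-01 2.70e+02 2.49e+02]
[[ 5.02535690e-01 -6.62421215e-02  6.22105931e-02  2.81000000e+02
   2.67000000e+02]]
```

Run:
```python
from rig import env
from h import *
d=load("side2.npz");o=env.observe()
z=d["z_map"];P=[]
for v in range(170,275):
  for u in range(240,320):
    if z[v,u]>0: P.append(pix2world(d,u,v,depth=z[v,u]))
P=np.array(P);L=(P-o["position"])@o["tool_rot"]*1000
for y in range(-160,20,8):
  m=(L[:,1]>=y)&(L[:,1]<y+8)&(np.hypot(L[:,0],L[:,2])<75)
  if m.any(): print(y,m.sum(),"x",np.percentile(L[m,0],[2,50,98]).round(),"z",np.percentile(L[m,2],[2,25,50,75,98]).round())
crop(d,235,160,90,115,5,"pics/s2.png")
```

```text
-160 12 x [ 8. 12. 33.] z [-36. -34. -30.  14.  39.]
-152 21 x [-4.  9. 13.] z [-39. -34. -27.  37.  41.]
-144 94 x [-6.  9. 19.] z [-50. -36. -12.  35.  55.]
-136 184 x [-11.   8.  20.] z [-64. -53. -10.  50.  66.]
-128 113 x [ 2. 10. 20.] z [-63. -44.   4.  45.  64.]
-120 68 x [ 4. 12. 18.] z [-56. -19.   5.  48.  61.]
-112 76 x [-3. 11. 19.] z [-57. -23.   0.  25.  58.]
-104 61 x [-11.  12.  17.] z [-52. -25. -14.  45.  55.]
-96 64 x [-10.   9.  14.] z [-50. -39.   2.  42.  52.]
-88 98 x [-12.   6.  14.] z [-48. -34. -17.  34.  48.]
-80 34 x [ 4. 11. 14.] z [-41. -26.   0.  28.  46.]
-72 19 x [ 1.  8. 13.] z [-30. -21.  18.  20.  28.]
-64 26 x [ 4.  8. 13.] z [-28. -19.   1.  25.  31.]
-56 24 x [ 4.  9. 12.] z [-29. -22.   1.  23.  31.]
-48 22 x [ 5.  7. 12.] z [-29. -24. -18.  23.  30.]
-40 10 x [ 6.  9. 11.] z [-21. -17.  20.  23.  26.]
-32 6 x [-0.  2.  6.] z [-1. -0.  1.  3.  4.]
-24 11 x [0. 4. 6.] z [-4. -3. -1.  1.  6.]
-16 10 x [-2.  4.  7.] z [-4.  1.  4.  4.  7.]
-8 5 x [4. 4. 5.] z [-2. -2.  1.  4.  4.]
0 5 x [3. 5. 6.] z [-2. -2.  1.  1.  3.]
8 8 x [-0.  3.  4.] z [-4. -2. -0.  2.  4.]
16 26 x [-2.  6. 23.] z [-11.  -3.   3.   7.  17.]
```

View pics/s2.png

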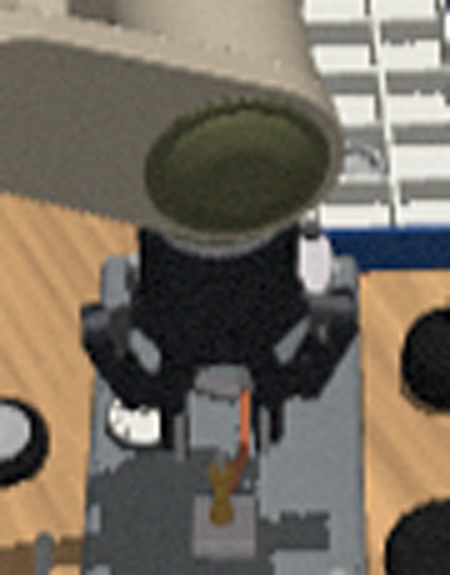

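Call:
move_arm:
  targets: [0, -6, 0, 0, 0, 0, 0, 0, 0, 0, 0, 0, 0, 0, 0, 0, 0, 0, 0, 0, 0, 0, 0, 0, 0, 0, 0, 0, 0, 0]

```text
time_s: 4.0
position: [0.5034, -0.0504, 0.0945]
tool_rot: [[-0.388, -0.0, 0.921], [-0.921, 0.0, -0.388], [0.0, -1.0, -0.0]]
ft_force: [0.6, -0.4, 0.5]
grip_width: 0.034
```

Call:
move_arm:
  targets: [0, 0, 0, 0, 0, 0, 0, 0, 0, 0, 0, 0, 0, 0, 0, 0, 0, 0, 0, 0, 0, 0, 0, 0, 0, 0, 0, 0, 0, 0]
  hand: -1

```text
time_s: 4.62
position: [0.5035, -0.0505, 0.0946]
tool_rot: [[-0.389, 0.0, 0.921], [-0.921, -0.0, -0.389], [0.0, -1.0, 0.0]]
ft_force: [-0.0, -0.1, -0.4]
grip_width: 0.0001
```

Run:
```python
from rig import env,get_image
from h import *
d=get_image("side");np.savez("side3.npz",**d);o=env.observe();print(o["position"],o["ft_force"],o["wrist_torque"],o["grip_width"])
d["pixels"]=np.clip(d["pixels"].astype(float)*1.8,0,255).astype(np.uint8)
crop(d,250,215,60,60,10,"pics/s3.png")
```

```text
[ 0.50348068 -0.05047075  0.09463566] [0.56290478 0.32389514 0.27621222] [ 0.00728953  0.0173212  -0.02868373] 0.0001662120263677777
```

View pics/s3.png

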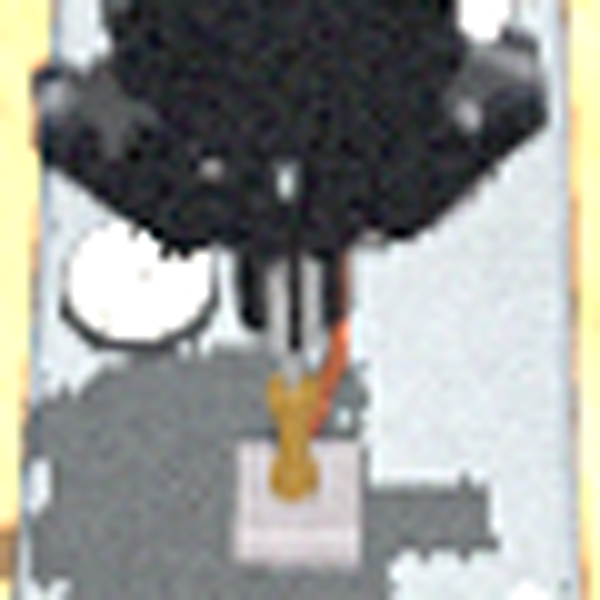

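Run:
```python
from rig import env
from h import *
d=load("side3.npz");o=env.observe()
z=d["z_map"]
print((z[238:258,272:288]*1000).astype(int))
P=[]
for v in range(225,256):
  for u in range(270,290):
    if z[v,u]>0: P.append(np.r_[pix2world(d,u,v,depth=z[v,u]),u,v])
P=np.array(P);L=(P[:,:3]-o["position"])@o["tool_rot"]*1000
m=(abs(L[:,2])<14)&(abs(L[:,0])<20)
i=np.argsort(-L[m][:,1])
for l,p in list(zip(L[m][i],P[m][i]))[:45]:print(l.round(1),p[2].round(4),p[3:])
```

```text
[[1224 1227 1221 1217 1219 1222 1217 1241 1222 1216 1220 1222 1220 1228
  1230 1373]
 [1230 1228 1217 1223 1226 1219 1218 1237 1219 1226 1218 1226 1229 1384
  1381 1388]
 [1384 1383 1224 1221 1222 1228 1230 1230 1236 1228 1225 1225 1224 1382
  1376 1375]
 [1380 1379 1233 1228 1226 1231 1230 1232 1223 1233 1236 1237 1238 1376
  1377 1377]
 [1369 1372 1234 1241 1241 1230 1233 1230 1232 1238 1242 1246 1241 1372
  1375 1377]
 [1372 1367 1236 1237 1245 1233 1239 1234 1237 1234 1241 1243 1243 1369
  1374 1371]
 [1375 1363 1244 1242 1249 1236 1238 1238 1237 1245 1246 1248 1245 1366
  1364 1362]
 [1369 1373 1252 1249 1244 1245 1243 1241 1242 1242 1247 1249 1243 1366
  1368 1369]
 [1367 1364 1251 1247 1249 1247 1247 1252 1246 1245 1254 1252 1251 1368
  1367 1363]
 [1358 1360 1251 1248 1254 1251 1246 1249 1251 1250 1257 1252 1352 1355
  1364 1361]
 [1359 1362 1358 1358 1353 1254 1249 1252 1249 1255 1360 1344 1350 1361
  1366 1359]
 [1357 1360 1363 1360 1356 1255 1254 1255 1253 1256 1356 1345 1344 1358
  1361 1358]
 [1355 1357 1352 1356 1354 1352 1270 1269 1268 1356 1354 1342 1349 1355
  1356 1
[... 1618 characters left out ...]

[  8.9 -35.7  -4.1] 0.1303 [277. 249.]
[  9.7 -36.2   0.9] 0.1308 [279. 249.]
[ 10.1 -36.9  -1.6] 0.1315 [278. 249.]
[  7.8 -37.2   6.1] 0.1319 [281. 248.]
[ 10.9 -37.3   3.3] 0.1319 [280. 249.]
[  5.4 -38.    8.8] 0.1326 [282. 247.]
[  7.6 -38.1  -4. ] 0.1327 [277. 248.]
[  9.4 -39.8   0.9] 0.1344 [279. 248.]
[  5.6 -39.8  -6.3] 0.1345 [276. 247.]
[  8.6 -41.6  11.1] 0.1362 [283. 247.]
[  5.4 -41.9   8.9] 0.1365 [282. 246.]
[  8.3 -42.1   3.6] 0.1367 [280. 247.]
[ 11.7 -42.3   3.3] 0.1369 [280. 248.]
[ 11.3 -42.4  -1.7] 0.137 [278. 248.]
[  8.  -42.5  -3.9] 0.1372 [277. 247.]
[  7.4 -42.7 -11.4] 0.1373 [274. 247.]
[  9.4 -43.2   6. ] 0.1378 [281. 247.]
[  5.9 -43.3   1.3] 0.138 [279. 246.]
```

Call:
move_arm:
  targets: [0, 0, 0, 0, 0, 0, 0, 0, 0, 0, 0, 0, 0, 0, 0, 0, 0, 0, 0, 10, 0, 0, 0, 0, 0, 15, 0, 0, 0, 0]
  hand: -0.2

```text
time_s: 5.3
position: [0.5035, -0.0505, 0.069]
tool_rot: [[-0.389, 0.0, 0.921], [-0.921, -0.0, -0.389], [-0.0, -1.0, 0.0]]
ft_force: [-0.9, 0.8, -1.0]
grip_width: 0.0342
```

Call:
move_arm:
  targets: [0, 5, 0, 0, 0, 0, 0, 5, 0, 0, 0, 0, 0, 5, 0, 0, 0, 0, 0, 5, 0, 0, 0, 0, 0, 0, 0, 0, 0, 0]

```text
time_s: 5.92
position: [0.5033, -0.0504, 0.0494]
tool_rot: [[-0.389, -0.0, 0.921], [-0.921, 0.0, -0.389], [0.0, -1.0, -0.001]]
ft_force: [0.2, -0.1, -0.2]
grip_width: 0.0342
```

Run:
```python
from rig import env,get_image
from h import *
d=get_image("side");np.savez("side4.npz",**d);o=env.observe();print(o["position"],o["ft_force"],o["wrist_torque"],o["grip_width"])
d["pixels"]=np.clip(d["pixels"].astype(float)*1.8,0,255).astype(np.uint8)
crop(d,250,215,60,60,10,"pics/s4.png")
```

```text
[ 0.50344927 -0.05044873  0.04959191] [ 0.7805544  -0.09295708 -0.20732668] [0.00292714 0.01607905 0.00569816] 0.03415777011697113
```

View pics/s4.png

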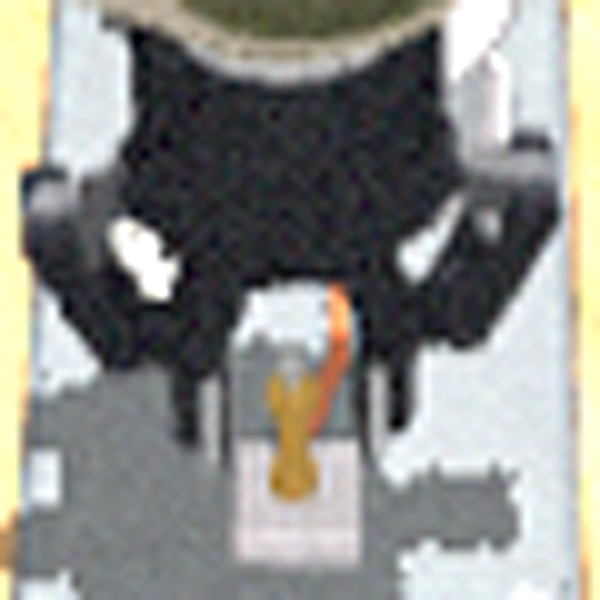

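Run:
```python
from rig import env
from h import *
d=load("side4.npz");o=env.observe();p=o["position"];R=o["tool_rot"]
for y in(-45,-40,-35,-30,-25):print(y,w2p(d,p+R@[.011,y/1e3,-.018]).round(1),w2p(d,p+R@[.011,y/1e3,.018]).round(1))
z=d["z_map"]
for v in range(254,264):print(v,(z[v,270:275]*1000).astype(int),(z[v,285:291]*1000).astype(int))
```

```text
-45 [271.8 258.8] [285.8 257.8]
-40 [271.8 260. ] [285.8 259. ]
-35 [271.8 261.2] [285.7 260.2]
-30 [271.9 262.4] [285.7 261.4]
-25 [271.9 263.6] [285.7 262.6]
254 [1262 1266 1264 1346 1343] [1304 1275 1267 1275 1279 1274]
255 [1271 1267 1268 1344 1341] [1342 1275 1275 1274 1279 1283]
256 [1267 1270 1272 1340 1340] [1346 1271 1274 1274 1287 1286]
257 [1275 1272 1274 1338 1335] [1342 1280 1285 1282 1284 1282]
258 [1279 1276 1278 1338 1335] [1339 1281 1283 1286 1336 1338]
259 [1277 1282 1277 1334 1323] [1323 1284 1287 1290 1333 1337]
260 [1285 1282 1287 1327 1319] [1311 1333 1334 1335 1335 1340]
261 [1286 1288 1336 1326 1313] [1312 1329 1326 1333 1332 1333]
262 [1329 1329 1329 1327 1313] [1309 1328 1324 1331 1327 1331]
263 [1325 1324 1327 1309 1312] [1311 1327 1328 1328 1327 1325]
```

Call:
move_arm:
  targets: [0, 4, 0, 0, 0, 0, 0, 0, 0, 0, 0, 0, 0, 0, 0, 0, 0, 0, 0, 0, 0, 0, 0, 0, 0, 0, 0, 0, 0, 0]
  hand: -1

```text
time_s: 6.6
position: [0.5035, -0.0505, 0.0455]
tool_rot: [[-0.389, -0.0, 0.921], [-0.921, 0.0, -0.389], [0.0, -1.0, -0.0]]
ft_force: [1.5, -0.7, -4.0]
grip_width: 0.0108
```

```bash
cat > ob.py <<'E'
from rig import env
from h import *
o=env.observe();R=o["tool_rot"];print("pos",o["position"].round(5),"F tool",(R.T@o["ft_force"]).round(2),"T",(R.T@o["wrist_torque"]).round(3),"w",o["grip_width"].round(4),"q6",o["q"].round(1),"yaw",np.degrees(np.arctan2(R[1,2],R[0,2])).round(2),o["time_s"])
E
python3 ob.py
```

```text
Traceback (most recent call last):
  File "ob.py", line 3, in <module>
    o=env.observe();R=o["tool_rot"];print("pos",o["position"].round(5),"F tool",(R.T@o["ft_force"]).round(2),"T",(R.T@o["wrist_torque"]).round(3),"w",o["grip_width"].round(4),"q6",o["q"].round(1),"yaw",np.degrees(np.arctan2(R[1,2],R[0,2])).round(2),o["time_s"])
                                                                                                                                                      ^^^^^^^^^^^^^^^^^^^^^
AttributeError: 'float' object has no attribute 'round'
```

```bash
sed -i 's/o\["grip_width"\].round(4)/round(o["grip_width"],4)/' ob.py; python3 ob.py;python3 ob.py
```

```text
pos [ 0.50348 -0.05047  0.04554] F tool [0.09 4.04 1.62] T [ 0.214 -0.012 -0.041] w 0.0108 q6 [-19.2  27.6  94.3  -0.   58.2   3.7] yaw -22.86 6.6
pos [ 0.50348 -0.05047  0.04554] F tool [0.09 4.04 1.62] T [ 0.214 -0.012 -0.041] w 0.0108 q6 [-19.2  27.6  94.3  -0.   58.2   3.7] yaw -22.86 6.6
```

Call:
move_arm:
  targets: [0, 0, 0, 0, 0, 0, 0, 0, 0, 0, 0, 0, 0, 0, 0, 0, 0.1, 0, 0, 0, 0, 0, 0.18, 0, 0, 0, 0, 0, 0.18, 0]
  hand: -0.4

```text
time_s: 7.22
position: [0.5035, -0.0505, 0.0458]
tool_rot: [[-0.761, 0.0, 0.649], [-0.649, -0.0, -0.761], [-0.0, -1.0, 0.0]]
ft_force: [0.3, 0.7, 0.4]
grip_width: 0.0258
```

Call:
move_arm:
  targets: [0, 0, 0, 0, 0.18, 0, 0, 0, 0, 0, 0.18, 0, 0, 0, 0, 0, 0.18, 0, 0, 0, 0, 0, 0.18, 0, 0, 0, 0, 0, 0.18, 0]

```text
time_s: 7.85
position: [0.5034, -0.0505, 0.0458]
tool_rot: [[-0.981, 0.0, -0.193], [0.193, -0.0, -0.981], [-0.0, -1.0, 0.0]]
ft_force: [-0.8, 0.8, -0.4]
grip_width: 0.0256
```

Call:
move_arm:
  targets: [0, 0, 0, 0, 0.18, 0, 0, 0, 0, 0, 0.18, 0, 0, 0, 0, 0, 0.18, 0, 0, 0, 0, 0, 0.04, 0, 0, 0, 0, 0, 0, 0]

```text
time_s: 8.48
position: [0.5035, -0.0505, 0.0458]
tool_rot: [[-0.72, 0.0, -0.694], [0.694, -0.0, -0.72], [-0.0, -1.0, -0.0]]
ft_force: [-0.2, 0.2, 0.3]
grip_width: 0.0255
```

Call:
move_arm:
  targets: [0, 0, 0, 0, 0, 0, 0, 0, 0, 0, 0, 0, 0, 0, 0, 0, 0, 0, 0, 0, 0, 0, 0, 0, 0, 0, 0, 0, 0, 0]
  hand: -1

```text
time_s: 9.1
position: [0.5029, -0.0509, 0.0457]
tool_rot: [[-0.72, -0.001, -0.694], [0.694, -0.001, -0.72], [0.0, -1.0, 0.001]]
ft_force: [-3.9, -4.1, 1.5]
grip_width: 0.0103
```

```bash
python3 ob.py
```

```text
pos [ 0.50294 -0.05093  0.04566] F tool [ 0.01 -1.46  5.68] T [0.772 0.082 0.078] w 0.0103 q6 [-1.920e+01  2.750e+01  9.430e+01 -1.000e-01  5.820e+01  1.148e+02] yaw -133.97 9.1
```

Call:
move_arm:
  targets: [0, 0, 0.6, 0, 0, 0, 0, 0, 0.4, 0, 0, 0, 0, 0, 0, 0, 0, 0, 0, 0, 0, 0, 0, 0, 0, 0, 0, 0, 0, 0]

```text
time_s: 9.72
position: [0.5029, -0.0511, 0.0457]
tool_rot: [[-0.719, 0.0, -0.695], [0.695, 0.0, -0.719], [-0.0, -1.0, -0.0]]
ft_force: [-0.6, 1.5, 1.8]
grip_width: 0.011
```

```bash
python3 ob.py
```

```text
pos [ 0.5029  -0.05106  0.04568] F tool [ 1.52 -1.79 -0.67] T [-0.121 -0.015 -0.128] w 0.011 q6 [-19.2  27.5  94.4   0.   58.1 114.8] yaw -134.01 9.725
```

Call:
move_arm:
  targets: [-0.5, 0, 0, 0, 0, 0, 0, 0, 0, 0, 0, 0, 0, -0.1, 0, 0, -0.1, 0, 0, -0.2, 0, 0, -0.15, 0, 0, -0.2, 0, 0, -0.15, 0]
  squeeze: 40

```text
time_s: 10.35
position: [0.5028, -0.0512, 0.046]
tool_rot: [[-0.935, -0.001, -0.355], [0.355, 0.001, -0.935], [0.001, -1.0, -0.0]]
ft_force: [-1.3, 3.9, 2.1]
grip_width: 0.0102
```

```bash
python3 ob.py
```

```text
pos [ 0.50279 -0.05124  0.04602] F tool [ 2.65 -2.14 -3.2 ] T [-0.459  0.032 -0.401] w 0.0102 q6 [-19.3  27.5  94.3   0.   58.3  91.5] yaw -110.81 10.35
```

Call:
move_arm:
  targets: [0.2, -0.2, -0.3, 0, -0.15, 0, 0, -0.2, 0, 0, -0.16, 0, 0, -0.2, 0, 0, -0.16, 0, 0, -0.2, 0, 0, -0.16, 0, 0, -0.2, 0, 0, -0.16, 0]

```text
time_s: 10.98
position: [0.5028, -0.0515, 0.0471]
tool_rot: [[-0.91, -0.001, 0.414], [-0.414, -0.0, -0.91], [0.001, -1.0, 0.0]]
ft_force: [-0.9, 0.4, 2.1]
grip_width: 0.0099
```

```bash
python3 ob.py;python3 - <<'E'
from rig import get_image
from h import *
d=get_image("side");np.savez("side5.npz",**d)
d["pixels"]=np.clip(d["pixels"].astype(float)*1.8,0,255).astype(np.uint8)
crop(d,250,215,60,60,10,"pics/s5.png")
E
```

```text
pos [ 0.50283 -0.05145  0.04708] F tool [ 0.69 -2.1  -0.71] T [-0.074  0.04  -0.171] w 0.0099 q6 [-19.3  27.4  94.2  -0.   58.4  46.3] yaw -65.53 10.975
```

View pics/s5.png

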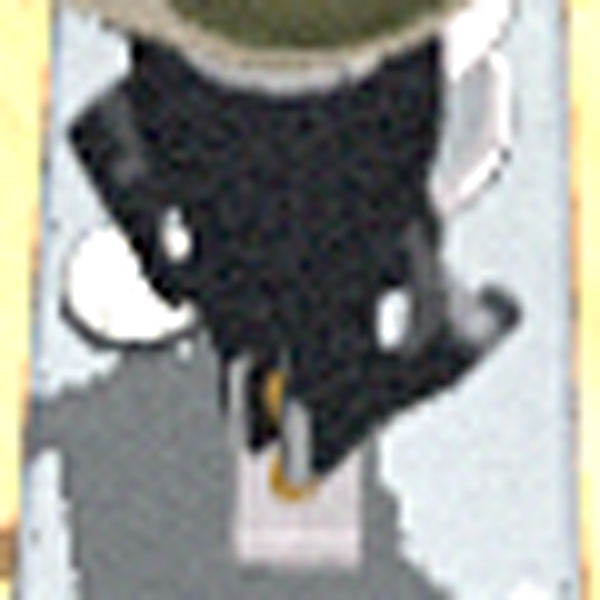

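Call:
move_arm:
  targets: [0, -0.2, 0, 0, -0.16, 0, 0, -0.2, 0, 0, -0.16, 0, 0, -0.2, 0, 0, -0.16, 0, 0, -0.2, 0, 0, -0.16, 0, 0, -0.2, 0, 0, -0.16, 0]

```text
time_s: 11.65
position: [0.5031, -0.0517, 0.0481]
tool_rot: [[-0.339, -0.0, 0.941], [-0.941, -0.001, -0.339], [0.001, -1.0, 0.0]]
ft_force: [-0.6, -0.5, 1.8]
grip_width: 0.0097
```

```bash
python3 ob.py
```

```text
pos [ 0.50307 -0.05167  0.04815] F tool [ 0.68 -1.85 -0.36] T [-0.129  0.018 -0.231] w 0.0097 q6 [-19.3  27.3  94.2  -0.1  58.5   0.6] yaw -19.85 11.65
```

Call:
move_arm:
  targets: [0, -0.2, 0, 0, -0.16, 0, 0, -0.2, 0, 0, -0.16, 0, 0, -0.2, 0, 0, -0.16, 0, 0, -0.2, 0, 0, -0.16, 0, 0, -0.2, 0, 0, -0.16, 0]

```text
time_s: 12.28
position: [0.5034, -0.0517, 0.0493]
tool_rot: [[0.438, 0.001, 0.899], [-0.899, -0.001, 0.438], [0.001, -1.0, 0.0]]
ft_force: [-0.6, -0.0, 1.4]
grip_width: 0.0097
```

Call:
move_arm:
  targets: [0, -0.2, 0, 0, -0.16, 0, 0, -0.2, 0, 0, -0.16, 0, 0, -0.2, 0, 0, -0.16, 0, 0, -0.2, 0, 0, -0.16, 0, 0, -0.2, 0, 0, -0.16, 0]

```text
time_s: 12.9
position: [0.5036, -0.0515, 0.0503]
tool_rot: [[0.95, 0.001, 0.312], [-0.312, -0.001, 0.95], [0.001, -1.0, -0.0]]
ft_force: [0.6, 2.1, 1.5]
grip_width: 0.0098
```

```bash
python3 ob.py
```

```text
pos [ 0.50359 -0.05148  0.05032] F tool [-0.06 -1.51  2.14] T [ 0.176  0.106 -0.061] w 0.0098 q6 [-19.3  27.1  94.   -0.   58.8 -91.1] yaw 71.82 12.9
```

Call:
move_arm:
  targets: [0, -0.2, 0, 0, -0.12, 0, 0, -0.2, 0, 0, -0.12, 0, 0, -0.2, 0, 0, -0.12, 0, 0, -0.1, 0, 0, -0.12, 0, 0, 0, 0, 0, -0.05, 0]

```text
time_s: 13.52
position: [0.504, -0.0512, 0.0506]
tool_rot: [[0.978, 0.002, -0.208], [0.208, 0.0, 0.978], [0.002, -1.0, -0.0]]
ft_force: [4.6, 3.7, -4.0]
grip_width: 0.0098
```

```bash
python3 ob.py
```

```text
pos [ 0.50395 -0.05121  0.05059] F tool [5.29 4.04 2.61] T [ 0.271  0.043 -0.751] w 0.0098 q6 [ -19.2   27.1   94.     0.    58.8 -121.3] yaw 102.01 13.525
```

Call:
move_arm:
  targets: [0, 0, 0, 0, 0, 0, 0, 0, 0, 0, 0, 0, 0, 0, 0, 0, 0, 0, 0, 0, 0, 0, 0.1, 0, 0, 0, 0, 0, 0.17, 0]
  hand: -0.4

```text
time_s: 14.15
position: [0.503, -0.0513, 0.0509]
tool_rot: [[0.998, 0.0, 0.065], [-0.065, -0.0, 0.998], [0.0, -1.0, -0.0]]
ft_force: [-0.4, 0.6, -0.4]
grip_width: 0.0255
```

Call:
move_arm:
  targets: [0, 0, 0, 0, 0.18, 0, 0, 0, 0, 0, 0.18, 0, 0, 0, 0, 0, 0.18, 0, 0, 0, 0, 0, 0.18, 0, 0, 0, 0, 0, 0.18, 0]

```text
time_s: 14.78
position: [0.503, -0.0513, 0.0508]
tool_rot: [[0.568, -0.0, 0.823], [-0.823, -0.0, 0.568], [0.0, -1.0, -0.0]]
ft_force: [0.5, 0.7, 0.6]
grip_width: 0.0253
```

Call:
move_arm:
  targets: [0, 0, 0, 0, 0.18, 0, 0, 0, 0, 0, 0.18, 0, 0, 0, 0, 0, 0.1, 0, 0, 0, 0, 0, 0, 0, 0, 0, 0, 0, 0, 0]

```text
time_s: 15.4
position: [0.503, -0.0512, 0.0508]
tool_rot: [[0.152, 0.0, 0.988], [-0.988, -0.0, 0.152], [0.0, -1.0, 0.0]]
ft_force: [0.4, 0.3, 0.1]
grip_width: 0.0258
```

```bash
python3 ob.py;python3 - <<'E'
from rig import get_image
from h import *
d=get_image("side");np.savez("side6.npz",**d)
d["pixels"]=np.clip(d["pixels"].astype(float)*1.8,0,255).astype(np.uint8)
crop(d,262,235,35,35,16,"pics/s6.png")
E
```

```text
pos [ 0.50305 -0.0512   0.05084] F tool [-0.21 -0.11  0.4 ] T [ 0.019 -0.047 -0.016] w 0.0258 q6 [-19.2  27.1  94.   -0.   58.9 -28. ] yaw 8.75 15.4
```

View pics/s6.png

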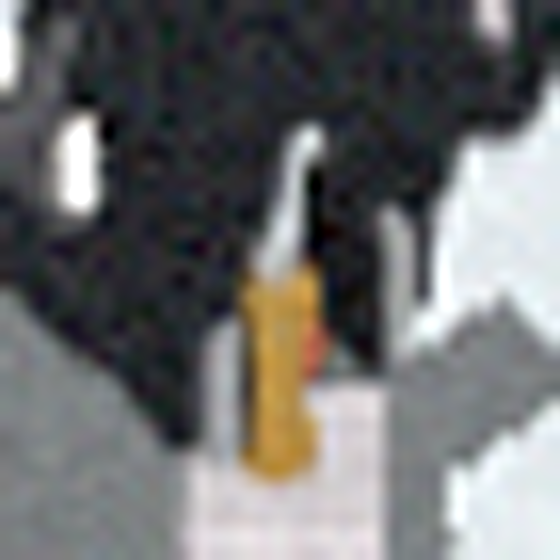

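Call:
move_arm:
  targets: [0, 0, 0.3, 0, 0, 0, 0, 0, 0, 0, 0, 0, 0, 0, 0, 0, 0, 0, 0, 0, 0, 0, 0, 0, 0, 0, 0, 0, -0.1, 0]
  hand: -1
  squeeze: 35

```text
time_s: 16.08
position: [0.5032, -0.0512, 0.0508]
tool_rot: [[0.25, -0.0, 0.968], [-0.968, -0.0, 0.25], [-0.0, -1.0, -0.0]]
ft_force: [-1.6, -0.3, 1.3]
grip_width: 0.0105
```

```bash
python3 ob.py
```

```text
pos [ 0.50319 -0.05116  0.05083] F tool [-0.11 -1.29 -1.67] T [-0.379 -0.019  0.018] w 0.0105 q6 [-19.2  27.1  94.   -0.   59.  -33.7] yaw 14.5 16.075
```

Call:
move_arm:
  targets: [0, 0, 0, 0, -0.12, 0, 0, 0, 0, 0, -0.12, 0, 0, 0, 0, 0, -0.12, 0, 0, 0, 0, 0, -0.1, 0, 0, 0, 0, 0, 0, 0]

```text
time_s: 16.7
position: [0.5033, -0.0513, 0.0509]
tool_rot: [[0.652, -0.0, 0.758], [-0.758, -0.0, 0.652], [0.0, -1.0, -0.0]]
ft_force: [-2.0, -2.1, 1.5]
grip_width: 0.0102
```

```bash
python3 ob.py
```

```text
pos [ 0.50334 -0.05134  0.05087] F tool [ 0.29 -1.46 -2.87] T [-0.405 -0.021 -0.099] w 0.0102 q6 [-19.2  27.1  93.9  -0.   58.9 -59.9] yaw 40.69 16.7
```

Call:
move_arm:
  targets: [0, 0, 0, 0, -0.15, 0, 0, 0, 0, 0, -0.15, 0, 0, 0, 0, 0, -0.15, 0, 0, 0, 0, 0, -0.15, 0, 0, 0, 0, 0, -0.15, 0]

```text
time_s: 17.32
position: [0.5036, -0.0513, 0.0509]
tool_rot: [[0.994, 0.001, 0.108], [-0.108, -0.0, 0.994], [0.001, -1.0, -0.0]]
ft_force: [-0.3, -1.4, 2.4]
grip_width: 0.0105
```

```bash
python3 ob.py
```

```text
pos [ 0.50361 -0.05131  0.05094] F tool [-0.12 -2.36 -1.47] T [-0.246  0.296  0.117] w 0.0105 q6 [ -19.2   27.1   93.9   -0.    58.9 -103.1] yaw 83.82 17.325
```

Call:
move_arm:
  targets: [0, 0, 0, 0, -0.1, 0, 0, 0, 0, 0, -0.1, 0, 0, 0, 0, 0, -0.1, 0, 0, 0, 0, 0, -0.1, 0, 0, 0, 0, 0, -0.1, 0]

```text
time_s: 17.95
position: [0.504, -0.051, 0.051]
tool_rot: [[0.925, 0.002, -0.381], [0.381, 0.0, 0.925], [0.002, -1.0, -0.0]]
ft_force: [0.3, 1.0, 3.1]
grip_width: 0.0096
```

```bash
python3 ob.py
```

```text
pos [ 0.504   -0.05098  0.05103] F tool [ 0.65 -3.1   0.84] T [ 0.053  0.346 -0.221] w 0.0096 q6 [-1.920e+01  2.710e+01  9.390e+01  1.000e-01  5.890e+01 -1.316e+02] yaw 112.37 17.95
```

Call:
move_arm:
  targets: [0, 0, 0, 0, 0, 0, 0, 0, 0, 0, 0, 0, 0, 0, 0, 0, 0, 0, 0, -15, 0, 0, 0, 0, 0, -15, 0, 0, 0, 0]
  hand: -0.2

```text
time_s: 18.58
position: [0.5032, -0.0511, 0.0811]
tool_rot: [[0.925, -0.001, -0.379], [0.379, 0.0, 0.925], [-0.0, -1.0, 0.0]]
ft_force: [0.4, 0.4, -0.4]
grip_width: 0.0346
```

Call:
move_arm:
  targets: [0, -15, 0, 0, 0, 0, 0, 0, 0, 0, 0, 0, 0, 0, 0, 0, 0, 0, 0, 0, 0, 0, 0, 0, 0, 0, 0, 0, 0, 0]

```text
time_s: 19.2
position: [0.5032, -0.0511, 0.0954]
tool_rot: [[0.925, -0.001, -0.38], [0.38, 0.0, 0.925], [-0.001, -1.0, 0.001]]
ft_force: [0.2, 0.5, -0.1]
grip_width: 0.0344
```

Call:
move_arm:
  targets: [0, 0, 0, 0, 0, 0, 0, 0, 0, 0, 0, 0, 0, 0, 0, 0, 0, 0, 0, 0, 0, 0, 0, 0, 0, 0, 0, 0, 0, 0]
  hand: -1

```text
time_s: 19.82
position: [0.5033, -0.0511, 0.0958]
tool_rot: [[0.925, 0.0, -0.38], [0.38, -0.0, 0.925], [0.0, -1.0, -0.0]]
ft_force: [0.3, -0.3, 0.8]
grip_width: 0.0002
```

```bash
python3 ob.py;python3 - <<'E'
from rig import get_image,env
from h import *
d=get_image("side");np.savez("side7.npz",**d)
d["pixels"]=np.clip(d["pixels"].astype(float)*1.8,0,255).astype(np.uint8)
crop(d,262,235,35,35,16,"pics/s7.png")
o=env.observe();R=o["tool_rot"];print(R.T@(np.array([.5034,-.0511,o["position"][2]])-o["position"])*1000)
E
```

```text
pos [ 0.50335 -0.05113  0.09585] F tool [ 0.2  -0.78 -0.42] T [ 0.021  0.042 -0.013] w 0.0002 q6 [ -19.2   23.6   90.7   -0.    65.7 -131.6] yaw 112.36 19.825
[ 7.24359023e-02 -4.07459979e-06  1.67260790e-02]
```

View pics/s7.png

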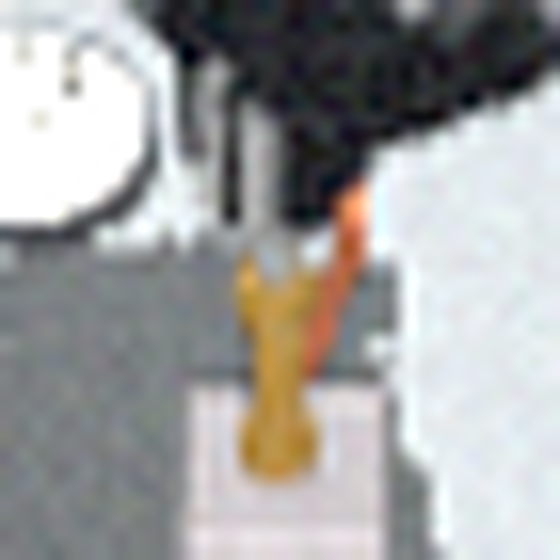

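Call:
move_arm:
  targets: [0, 4, 0, 0, 0, 0, 0, 4, 0, 0, 0, 0, 0, 1, 0, 0, 0, 0, 0, 1, 0, 0, 0, 0, 0, 0, 0, 0, 0, 0]

```text
time_s: 20.5
position: [0.5034, -0.0511, 0.0858]
tool_rot: [[0.925, -0.0, -0.38], [0.38, 0.0, 0.925], [-0.0, -1.0, 0.0]]
ft_force: [-0.5, -0.4, 0.2]
grip_width: -0.0001
```

Call:
move_arm:
  targets: [0, 0.5, 0, 0, 0, 0, 0, 0.5, 0, 0, 0, 0, 0, 0.5, 0, 0, 0, 0, 0, 0.5, 0, 0, 0, 0, 0, 0, 0, 0, 0, 0]

```text
time_s: 21.12
position: [0.5033, -0.0511, 0.0839]
tool_rot: [[0.925, 0.0, -0.38], [0.38, 0.0, 0.925], [0.0, -1.0, -0.0]]
ft_force: [0.3, 0.3, 0.4]
grip_width: 0.0
```

Call:
move_arm:
  targets: [0, 0.4, 0, 0, 0, 0, 0, 0.4, 0, 0, 0, 0, 0, 0.4, 0, 0, 0, 0, 0, 0.4, 0, 0, 0, 0, 0, 0.4, 0, 0, 0, 0]

```text
time_s: 21.75
position: [0.5034, -0.0511, 0.0819]
tool_rot: [[0.925, 0.0, -0.38], [0.38, -0.0, 0.925], [0.0, -1.0, -0.0]]
ft_force: [-0.6, 0.1, 3.5]
grip_width: -0.0004
```

Call:
move_arm:
  targets: [0, 0.4, 0, 0, 0, 0, 0, 0.4, 0, 0, 0, 0, 0, 0.4, 0, 0, 0, 0, 0, 0.4, 0, 0, 0, 0, 0, 0, 0, 0, 0, 0]

```text
time_s: 22.38
position: [0.5034, -0.0512, 0.0804]
tool_rot: [[0.925, 0.0, -0.38], [0.38, -0.0, 0.925], [0.0, -1.0, -0.0]]
ft_force: [-1.4, 0.2, 4.5]
grip_width: 0.0004
```

Call:
move_arm:
  targets: [0, 0.3, 0, 0, 0, 0, 0, 0.3, 0, 0, 0, 0, 0, 0.3, 0, 0, 0, 0, 0, 0.3, 0, 0, 0, 0, 0, 0, 0, 0, 0, 0]

```text
time_s: 23.0
position: [0.5034, -0.0511, 0.0793]
tool_rot: [[0.925, 0.0, -0.38], [0.38, -0.0, 0.925], [0.0, -1.0, -0.0]]
ft_force: [-1.9, 0.1, 6.5]
grip_width: -0.0001
```

```bash
python3 ob.py
```

```text
pos [ 0.50341 -0.05114  0.07927] F tool [-1.71 -6.47  0.78] T [0.165 0.028 0.223] w -0.0001 q6 [ -19.2   24.8   92.    -0.    63.2 -131.6] yaw 112.36 23.0
```

Call:
move_arm:
  targets: [0, 0.2, 0, 0, 0, 0, 0, 0.2, 0, 0, 0, 0, 0, 0.2, 0, 0, 0, 0, 0, 0, 0, 0, 0, 0, 0, 0, 0, 0, 0, 0]

```text
time_s: 23.62
position: [0.5034, -0.0512, 0.0787]
tool_rot: [[0.925, 0.0, -0.38], [0.38, -0.0, 0.925], [0.0, -1.0, -0.0]]
ft_force: [-1.7, 0.8, 8.1]
grip_width: 0.0
```

```bash
python3 ob.py
```

```text
pos [ 0.50344 -0.05117  0.07874] F tool [-1.23 -8.13  1.41] T [0.195 0.01  0.276] w 0.0 q6 [ -19.2   24.9   92.    -0.    63.1 -131.6] yaw 112.36 23.625
```

Call:
move_arm:
  targets: [0, 0.1, 0, 0, 0, 0, 0, 0.1, 0, 0, 0, 0, 0, 0, 0, 0, 0, 0, 0, 0, 0, 0, 0, 0, 0, 0, 0, 0, 0, 0]

```text
time_s: 24.25
position: [0.5034, -0.0512, 0.0787]
tool_rot: [[0.925, 0.001, -0.38], [0.38, -0.0, 0.925], [0.0, -1.0, -0.0]]
ft_force: [-1.6, 0.9, 9.3]
grip_width: -0.0
```

```bash
python3 ob.py
```

```text
pos [ 0.50345 -0.05116  0.07868] F tool [-1.11 -9.25  1.43] T [0.23  0.037 0.321] w -0.0 q6 [ -19.2   24.9   92.    -0.    63.1 -131.6] yaw 112.36 24.25
```

Call:
move_arm:
  targets: [0, 0, 0, 0, 0, 0, 0, 0, 0, 0, 0, 0, 0, 0, 0, 0, 0, 0, 0, 0, 0, 0, 0, 0, 0, 0, 0, 0, 0, 0]

```text
time_s: 24.88
position: [0.5035, -0.0512, 0.0787]
tool_rot: [[0.925, 0.001, -0.38], [0.38, -0.0, 0.925], [0.0, -1.0, -0.0]]
ft_force: [-2.2, 0.1, 8.3]
grip_width: -0.0001
```

Call:
move_arm:
  targets: [0, 0, 0, 0, 0, 0, 0, 0, 0, 0, 0, 0, 0, 0, 0, 0, 0, 0, 0, 0, 0, 0, 0, 0, 0, 0, 0, 0, 0, 0]

```text
time_s: 25.5
position: [0.5035, -0.0512, 0.0787]
tool_rot: [[0.925, 0.001, -0.38], [0.38, -0.0, 0.925], [0.0, -1.0, -0.0]]
ft_force: [-2.1, 0.7, 8.3]
grip_width: 0.0003
```

```bash
python3 ob.py
python3 - <<'E'
from rig import get_image,env
from h import *
d=get_image("side");np.savez("side8.npz",**d)
d["pixels"]=np.clip(d["pixels"].astype(float)*1.8,0,255).astype(np.uint8)
crop(d,262,235,35,35,16,"pics/s8.png")
E
```

```text
pos [ 0.50348 -0.05118  0.0787 ] F tool [-1.66 -8.29  1.47] T [0.245 0.014 0.282] w 0.0003 q6 [ -19.2   24.9   92.    -0.    63.1 -131.6] yaw 112.36 25.5
```

View pics/s8.png

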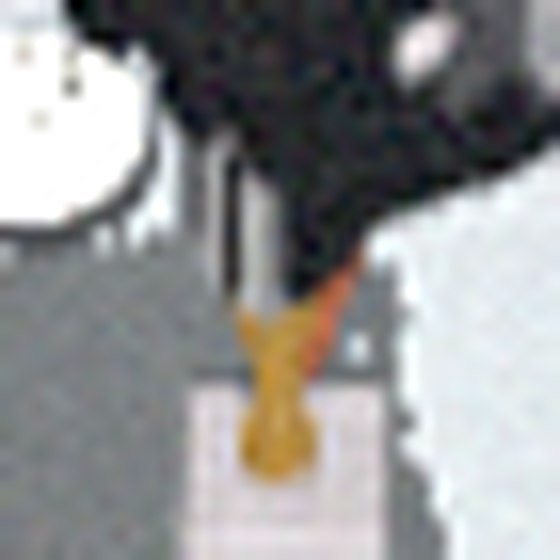

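Call:
move_arm:
  targets: [0, 0.1, 0, 0, 0, 0, 0, 0, 0, 0, 0, 0, 0, 0, 0, 0, 0, 0, 0, 0, 0, 0, 0, 0, 0, 0, 0, 0, 0, 0]

```text
time_s: 26.18
position: [0.5035, -0.0512, 0.0787]
tool_rot: [[0.925, 0.001, -0.38], [0.38, -0.0, 0.925], [0.001, -1.0, -0.001]]
ft_force: [-2.5, 0.1, 8.7]
grip_width: 0.0004
```

```bash
python3 ob.py
```

```text
pos [ 0.50348 -0.05116  0.07866] F tool [-2.24 -8.75  1.  ] T [ 0.27  -0.023  0.318] w 0.0004 q6 [ -19.2   24.9   92.    -0.    63.1 -131.6] yaw 112.36 26.175
```

Call:
move_arm:
  targets: [0, 0, 0, 0, 0, 0, 0, 0, 0, 0, 0, 0, 0, 0, 0, 0, 0, 0, 0, 0, 0, 0, 0, 0, 0, 0, 0, 0, 0, 0]

```text
time_s: 26.8
position: [0.5035, -0.0512, 0.0787]
tool_rot: [[0.925, 0.001, -0.38], [0.38, -0.0, 0.925], [0.0, -1.0, -0.0]]
ft_force: [-1.9, 0.5, 10.1]
grip_width: -0.0001
```

Call:
move_arm:
  targets: [0, -1, 0, 0, 0, 0, 0, -1, 0, 0, 0, 0, 0, -1, 0, 0, 0, 0, 0, -0.6, 0, 0, 0, 0, 0, 0, 0, 0, 0, 0]

```text
time_s: 27.42
position: [0.5034, -0.0511, 0.0817]
tool_rot: [[0.925, 0.0, -0.38], [0.38, -0.0, 0.925], [0.0, -1.0, -0.0]]
ft_force: [-1.6, -0.6, 4.1]
grip_width: 0.0001
```

Call:
move_arm:
  targets: [0, -0.3, 0, 0, 0, 0, 0, -0.3, 0, 0, 0, 0, 0, 0, 0, 0, 0, 0, 0, 0, 0, 0, 0, 0, 0, 0, 0, 0, 0, 0]

```text
time_s: 28.05
position: [0.5034, -0.0511, 0.0823]
tool_rot: [[0.925, 0.0, -0.38], [0.38, -0.0, 0.925], [0.0, -1.0, -0.0]]
ft_force: [0.2, 0.7, 3.7]
grip_width: -0.0002
```

Call:
move_arm:
  targets: [0, -2, 0, 0, 0, 0, 0, -10, 0, 0, 0, 0, 0, -20, 0, 0, 0, 0, 0, -30, 0, 0, 0, 0, 0, 0, 0, 0, 0, 0]

```text
time_s: 28.68
position: [0.5043, -0.0514, 0.1465]
tool_rot: [[0.925, 0.004, -0.38], [0.38, -0.001, 0.925], [0.003, -1.0, -0.003]]
ft_force: [-1.4, 0.2, -0.7]
grip_width: -0.0003
```

```bash
python3 ob.py
python3 - <<'E'
from rig import get_image,env
from h import *
for n in("top","side"):
  d=get_image(n);np.savez(n+"9.npz",**d)
crop(d,220,170,130,150,4,"pics/s9.png");crop(d,268,240,25,35,16,"pics/s9b.png")
E
```

```text
pos [ 0.50426 -0.05139  0.14651] F tool [-1.24  0.69  0.75] T [-0.019 -0.004 -0.021] w -0.0003 q6 [ -19.2   20.2   86.5   -0.    73.1 -131.6] yaw 112.36 28.675
```

View pics/s9b.png

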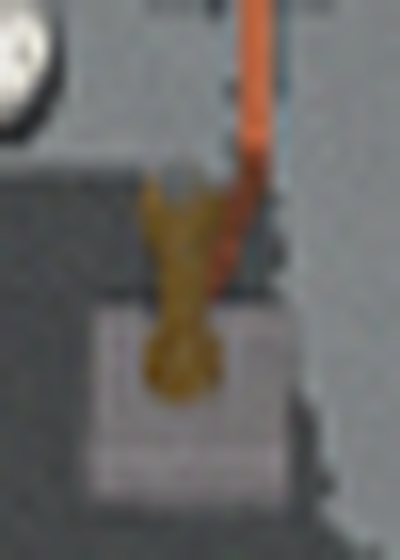

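View pics/s9.png

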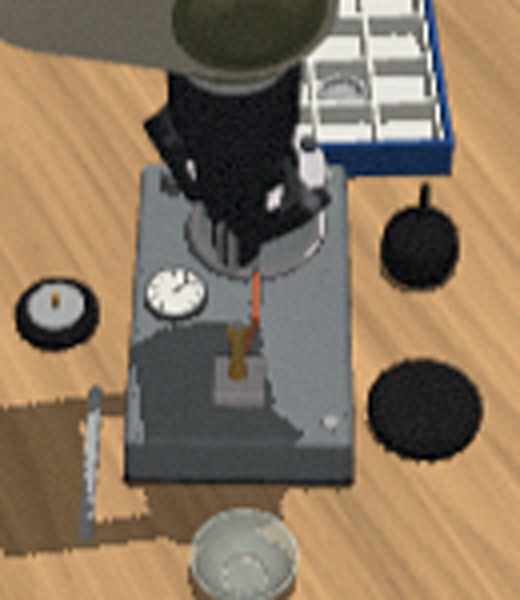

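Call:
move_arm:
  targets: [0, 0, 0, 0, 0, 0, 0, 0, 0, 0, 0, 0, 0, 0, 0, 0, 0, 0, 0, 0, 0, 0, 0, 0, 0, 0, 0, 0, 0, 0]

```text
time_s: 29.4
position: [0.5033, -0.0511, 0.1443]
tool_rot: [[0.925, -0.0, -0.38], [0.38, 0.0, 0.925], [-0.0, -1.0, 0.0]]
ft_force: [0.1, 0.5, 0.6]
grip_width: 0.0001
```

```bash
python3 ob.py; python3 -c "
from rig import env
print(env.close_job())"
```

```text
pos [ 0.50332 -0.05112  0.14425] F tool [ 0.3  -0.55  0.38] T [ 0.014 -0.056  0.052] w 0.0001 q6 [ -19.2   20.4   86.7   -0.    73.  -131.6] yaw 112.36 29.4
the job is handed in; nothing more can be done
None
```

I undid the lock nut to its upper stop, pressed the freed pin down to its hard stop, held it there and let it spring back. I handed the job in at 29.4 s; no verdict is reported.

- **Nut:** I turned it anticlockwise in two grips. On the second grip the torque rose from about 0.04 to about 0.35 N m and the fingers slipped, so I take it to be at the stop. In the last picture the nut stands visibly higher than at the start, with the button just clear above it.
- **Pin:** I held it at its stop for more than 2 s. Further commands of 0.1 to 0.2 mm no longer moved the arm. Readings on the way down and back put the travel between about 4.4 and 5 mm. The force was mostly 8 to 9 N, with one noisy reading of 10.1 N, below the 12 N guideline.
- **End state:** The force fell away on release and the arm stands clear, about 60 mm above the pin. The things near the tester show no sign of having moved in the last side picture. I did not measure them, and I did not look at the driver or the second watch case again.
- **Disagreement:** The fingertips showed in the camera about 43 mm higher than the reported TCP and the interface text imply. A test close above the valve shut on nothing, which confirmed the camera. From then on I set heights from the pictures and by feel.

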